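# Scoop steel balls from the hopper tray into the pan

### The arm

A 6-joint arm with a two-finger parallel gripper is mounted at the origin on a cart in front of the work surface, level with it; the furniture and walls round the work are solid. World frame = base frame: x ahead of the robot, y to its left, z up, the work surface at z = 0. Lengths are in m, angles in rad, forces in N, time in s.
With the tool pointing down it reaches from about 0.375 to 0.925 m from the base axis. Payload 5.7 kg.
Tool frame: the origin (TCP) lies at the very end of the fingers, on their centre line; the grasp point (between the pads) lies 19 mm behind it; z points along the fingers, y is the line along which they close (so a half turn about z gives the same grasp; the last joint's range is limited). The gripper opens to 88 mm and grips with 3 to 60 N. Pads are 20 mm wide; open, the fingers measure 115 mm over their backs; the gripper's body (75 mm by 178 mm) begins 61 mm behind the grasp point.
Start: joints at [1.001, 0.359, 1.51, -0, 1.272, -0.115], TCP at [0.264, 0.539, 0.223] pointing down, gripper open.
Joint ranges: [-2.97, 2.97], [-1.01, 2.36], [0.21, 2.38], [-0.96, 4.11], [0.2, 2.71], [-2.98, 2.98]. Speed limits (rad/s): [2.39, 2.39, 3.14, 3.14, 3.14, 3.14].

### API

Orientations are given as a unit quaternion [w, x, y, z].
In Python, from plant import robot, imaging gives the robot as it stands. The module is installed in compiled form; this text tells all that it offers.
- The arm moves only by the tool step_arm, never from a script. Its argument "targets" is a list that holds one entry, the list of rows, each a list of 5 numbers: the closure, from -1 (fully open) to 1 (shut), then the shift along the tool's x, y, z in cm, then the turn about the tool's z in rad. A call has 1 to 8 rows; each row is the pose to reach, as a shift and turn from the pose commanded when the call began, along the tool's axes at that moment; what a row does not reach only later rows make up. A row lasts 1/8 s, in which the tool goes at most 62.5 mm and 10.7 degrees, less where a joint would pass 70% of its speed; a pose out of reach is approached as far as the arm can. A call with a gripper value outside its range is refused whole. The fingers move at their own pace and stop on an object; "grip_force" is the grip in N (left out, the last holds). Time passes only in rows, so rows that repeat a pose let the fingers close. It gives the time, the measured TCP pose, the force, the opening and the grip force at its end, in the units of the state.
- robot.state(): the state, without advancing time (a new reading comes with each control period).
- imaging.snapshot(name): name is "side" or "top" or "wrist"; returns a dict with "frame" (420x560x3 uint8, blue, green, red), "z_map" (420x560 float32, m along the optical axis (not along the pixel's ray), 0 where there is no reading), "intrinsics" (3x3 intrinsics, pixels), "rvec" (rotation vector, rad) and "tvec" (3), from world to camera coordinates, as OpenCV has them; the wrist camera has in their place "tool_from_camera" (4x4, takes a point from camera to tool coordinates, whose origin is the TCP and whose axes are the flange's). Camera axes: x right, y down, z forward; pixel columns grow to the right and rows downward; lengths in m; the calibration is good to about 2 mm. A picture is of the moment at which its call begins: read the wrist's pose just before it.
- robot.hand_in(): hands the job in; it is judged then, once.
The state is a dict: "time_s": time; "qpos": joint angles; "qvel": joint speeds; "effort": joint torques, N m; "tool_pos": TCP position; "tcp_rot": TCP orientation; "wrist_force": force on the tool from outside, world axes, zero at the start; "wrist_torque": the same for the moment, N m; "grip_width": opening from 0.0 (shut) to 1.0 (fully open); "grasp_force": force on a finger pad.
Only numpy, scipy, OpenCV 4.12 (cv2) and the standard library are available. Lean on these libraries where they do the work, as an engineer would, in place of code of your own. Each camera call takes 0.05 s, during which the arm holds its last target. There are 200 camera calls.

### The job

Take the steel scoop by its handle, scoop up steel balls from the long grey tray and tip them into the round aluminium pan, so that the pan holds at least three. Handle the balls with the scoop only, not with the fingers, and spill none: every ball must end in the tray or in the pan. Then stand the empty scoop upright on the bench, clear of the tray and the pan, and leave the other things on the bench where they are.

Things in the scene. Friction and masses are not known exactly. Their poses are not given: they have to be found in the camera images.
- tray: Long grey plastic tray, fixed, 200 mm along x, 104 mm along y (121 over the flanges), rim 60 mm high, walls 4 mm. Origin: centre of its underside on the bench; +x points to its deep end, away from the robot. The floor slopes down from 20 mm above the bench at the near end (x = -97 mm) to 4 mm at tray_deep. 96 mm wide inside; sloped fillets along the side walls leave 70 mm of flat floor.
- tray_deep (a point): Lowest point of the tray's floor, on its centre line at (55, 0, 4) mm in the tray's frame; from here a 45 degree ramp rises to x = 94 mm, z = 43 mm. The balls lie pooled at the foot of this ramp.
- pan: Round aluminium pan, open on top, fixed to the bench: 130 mm across the rim, 112 mm at the base, 40 mm high, wall 3 mm, base 4 mm. Origin: centre of its underside on the bench.
- pan_middle (a point): Middle of the pan, 12 mm above its underside (8 mm above its inner floor).
- scoop: Loose steel scoop, 0.14 kg, standing on the bench. Origin: centre of its flat underside; +x to the open nose, z up. Floor from x = -37 to +39 mm, 58 mm wide, 2.5 mm thick; side walls 26 mm high, lower towards the nose, back wall 30 mm. Behind it, at x = -46 mm, an upright black handle parallel to z: 24 mm along x, 16 mm along y, from 55 to 130 mm above the underside.
- scoop_grip (a point): Point on the handle's axis to grip, at (-46, 0, 100) mm in the scoop's frame; close the fingers along the scoop's y (16 mm).
- scoop_middle (a point): Middle of the scoop's hollow, at (0, 0, 12) mm in the scoop's frame.
- scoop_nose (a point): Middle of the lower front edge of the scoop, at (39, 0, 0) mm in the scoop's frame.
- ball_0: Loose steel ball, 16 mm in diameter, 17 g, one of six alike, lying in the tray. Origin: its centre.
- ball_1: Loose steel ball, 16 mm in diameter, 17 g, one of six alike, lying in the tray. Origin: its centre.
- ball_2: Loose steel ball, 16 mm in diameter, 17 g, one of six alike, lying in the tray. Origin: its centre.
- ball_3: Loose steel ball, 16 mm in diameter, 17 g, one of six alike, lying in the tray. Origin: its centre.
- ball_4: Loose steel ball, 16 mm in diameter, 17 g, one of six alike, lying in the tray. Origin: its centre.
- ball_5: Loose steel ball, 16 mm in diameter, 17 g, one of six alike, lying in the tray. Origin: its centre.
- jar: Bystander: white jar with lid, 47 mm across, 45 mm high; loose. Origin: centre of its underside.
- primer_bottle: Bystander: small amber bottle with a black nozzle, 34 mm across, 88 mm high; loose. Origin: centre of its underside.
- meter: Bystander: handheld meter lying flat, 105 x 58 x 23 mm; loose. Origin: centre of its underside.
- white_roll: Bystander: roll of white tape lying flat, 52 mm across, 18 mm high; loose. Origin: centre of its underside.
Things that resemble listed ones, but are neither listed nor needed, are in the scene too. What is shaped like the scoop but turquoise is not meant.

How it is judged:
On the way:
1. at least one ball is carried in the scoop, 80 mm or more above the bench (((distance between ball_0 and scoop_middle below 0.045 m and height (world z) of ball_0 above 0.08 m) or (distance between ball_1 and scoop_middle below 0.045 m and height (world z) of ball_1 above 0.08 m) or (distance between ball_2 and scoop_middle below 0.045 m and height (world z) of ball_2 above 0.08 m) or (distance between ball_3 and scoop_middle below 0.045 m and height (world z) of ball_3 above 0.08 m) or (distance between ball_4 and scoop_middle below 0.045 m and height (world z) of ball_4 above 0.08 m) or (distance between ball_5 and scoop_middle below 0.045 m and height (world z) of ball_5 above 0.08 m))), for 0.1 s.
At the end, for the whole second after the job is handed in: At least three balls lie in the pan (centres within 58 mm of its middle), the others in the pan or the tray. The scoop, released, stands still on the bench on its floor (within 6 mm in height, 0.12 rad of upright), its origin over 85 mm from the pan's centre and outside the tray (distance between any of ball_0, ball_1, ball_2, ball_3 and pan_middle below 0.058 m and distance between any of ball_0, ball_1, ball_2, ball_4 and pan_middle below 0.058 m and distance between any of ball_0, ball_1, ball_2, ball_5 and pan_middle below 0.058 m and distance between any of ball_0, ball_1, ball_3, ball_4 and pan_middle below 0.058 m and distance between any of ball_0, ball_1, ball_3, ball_5 and pan_middle below 0.058 m and distance between any of ball_0, ball_1, ball_4, ball_5 and pan_middle below 0.058 m and distance between any of ball_0, ball_2, ball_3, ball_4 and pan_middle below 0.058 m and distance between any of ball_0, ball_2, ball_3, ball_5 and pan_middle below 0.058 m and distance between any of ball_0, ball_2, ball_4, ball_5 and pan_middle below 0.058 m and distance between any of ball_0, ball_3, ball_4, ball_5 and pan_middle below 0.058 m and distance between any of ball_1, ball_2, ball_3, ball_4 and pan_middle below 0.058 m and distance between any of ball_1, ball_2, ball_3, ball_5 and pan_middle below 0.058 m and distance between any of ball_1, ball_2, ball_4, ball_5 and pan_middle below 0.058 m and distance between any of ball_1, ball_3, ball_4, ball_5 and pan_middle below 0.058 m and distance between any of ball_2, ball_3, ball_4, ball_5 and pan_middle below 0.058 m and (distance between ball_0 and pan_middle below 0.058 m or (x of ball_0 in the frame of tray between -0.097 and 0.097 m and y of ball_0 in the frame of tray between -0.049 and 0.049 m and z of ball_0 in the frame of tray between 0 and 0.065 m)) and (distance between ball_1 and pan_middle below 0.058 m or (x of ball_1 in the frame of tray between -0.097 and 0.097 m and y of ball_1 in the frame of tray between -0.049 and 0.049 m and z of ball_1 in the frame of tray between 0 and 0.065 m)) and (distance between ball_2 and pan_middle below 0.058 m or (x of ball_2 in the frame of tray between -0.097 and 0.097 m and y of ball_2 in the frame of tray between -0.049 and 0.049 m and z of ball_2 in the frame of tray between 0 and 0.065 m)) and (distance between ball_3 and pan_middle below 0.058 m or (x of ball_3 in the frame of tray between -0.097 and 0.097 m and y of ball_3 in the frame of tray between -0.049 and 0.049 m and z of ball_3 in the frame of tray between 0 and 0.065 m)) and (distance between ball_4 and pan_middle below 0.058 m or (x of ball_4 in the frame of tray between -0.097 and 0.097 m and y of ball_4 in the frame of tray between -0.049 and 0.049 m and z of ball_4 in the frame of tray between 0 and 0.065 m)) and (distance between ball_5 and pan_middle below 0.058 m or (x of ball_5 in the frame of tray between -0.097 and 0.097 m and y of ball_5 in the frame of tray between -0.049 and 0.049 m and z of ball_5 in the frame of tray between 0 and 0.065 m)) and height (world z) of scoop between -0.004 and 0.006 m and angle between scoop's own z axis and vertical below 0.12 rad and horizontal distance between scoop and pan above 0.085 m and not (x of scoop in the frame of tray between -0.1 and 0.1 m and y of scoop in the frame of tray between -0.052 and 0.052 m) and linear speed of scoop below 0.03 m/s); the robot touches nothing.
It fails at once if a ball is touched by the fingers (over 0.5 N) (contact force between the fingers and ball_0 above 0.5 N or contact force between the fingers and ball_1 above 0.5 N or contact force between the fingers and ball_2 above 0.5 N or contact force between the fingers and ball_3 above 0.5 N or contact force between the fingers and ball_4 above 0.5 N or contact force between the fingers and ball_5 above 0.5 N).
It fails at once if a loose bystander (jar, bottle, meter, tape roll) is moved more than 30 mm or tipped (distance of any of jar, primer_bottle, meter, white_roll from where it was at the start of the episode above 0.03 m or angle between any of jar, primer_bottle, meter, white_roll's own z axis and vertical above 0.5 rad).
It also fails if it takes over 51 s, if anything falls off the work surface, if the arm or the gripper's body presses on something with over 40 N, if the wrist force passes 120 N, or if a joint passes its speed limit or range.

## Working session

There is one attempt and no reset: what is moved stays moved. The work goes in short steps, Python scripts to look and compute and a tool call to move; the robot and the scene stay as the last step left them, time stands still between calls to the robot, and variables do not carry over. Pictures are saved under pics/ and viewed, at most 12 in all, crops included, and the job is handed in when it is done.

Besides the shell and the picture viewer there is one more tool, called after ">>>" in YAML: its name, and indented under it one key for each argument. step_arm: Moves the arm, as the interface text tells. Its arguments: {"type":"object","properties":{"targets":{"type":"array"},"grip_force":{"type":"number"}},"required":["targets"]}

```bash
mkdir -p pics; cat > h.py <<'E'
import numpy as np, cv2
from plant import robot, imaging
from scipy.spatial.transform import Rotation as R
def snap(n):
    s=robot.state(); d=imaging.snapshot(n)
    if n=="wrist":
        q=s["tcp_rot"]; T=np.eye(4); T[:3,:3]=R.from_quat([q[1],q[2],q[3],q[0]]).as_matrix(); T[:3,3]=s["tool_pos"]
        d["cw"]=T@d["tool_from_camera"]
    else:
        T=np.eye(4); T[:3,:3]=cv2.Rodrigues(np.array(d["rvec"],float))[0]; T[:3,3]=np.ravel(d["tvec"]); d["cw"]=np.linalg.inv(T)
    return d
def cloud(d):
    z=d["z_map"]; v,u=np.indices(z.shape); K=d["intrinsics"]
    p=np.stack([(u-K[0,2])/K[0,0]*z,(v-K[1,2])/K[1,1]*z,z],-1)
    w=p@d["cw"][:3,:3].T+d["cw"][:3,3]; w[z==0]=np.nan
    return w
def ray(d,u,v,h):
    K=d["intrinsics"]; r=d["cw"][:3,:3]@np.array([(u-K[0,2])/K[0,0],(v-K[1,2])/K[1,1],1]); o=d["cw"][:3,3]
    return o+r*(h-o[2])/r[2]
E
python3 - <<'E'
from h import *
print(robot.state())
for n in("top","side"):
    d=snap(n); cv2.imwrite(f"pics/{n}0.png",d["frame"]); print(n,d["cw"].round(3).tolist())
    np.save(f"{n}0.npy",cloud(d))
E
```

```text
{'time_s': 0.0, 'qpos': array([ 1.00089630e+00,  3.59500390e-01,  1.51145219e+00, -2.79722497e-05,
        1.27251020e+00, -1.15090384e-01]), 'qvel': array([-9.10902966e-05, -8.47729634e-04, -1.00670810e-03,  1.66313481e-03,
       -1.59014848e-03,  8.10958375e-04]), 'effort': array([-1.31799084e-04, -5.15377235e+01, -2.70724672e+01,  6.76355395e-02,
        3.50454950e-02, -1.53837868e-04]), 'tool_pos': array([0.26319917, 0.53839826, 0.22180484]), 'tcp_rot': array([-3.01442031e-04,  2.25445807e-01,  9.74255261e-01, -8.85243658e-04]), 'wrist_force': array([-0.495507  , -0.22669005, -0.11788718]), 'wrist_torque': array([-0.01385088, -0.04336899, -0.001852  ]), 'grasp_force': 0.0, 'grip_width': 1.0021829757632836}
top [[0.021, -0.984, 0.177, 0.381], [-0.999, -0.028, -0.04, -0.357], [0.044, -0.176, -0.983, 0.994], [0.0, 0.0, 0.0, 1.0]]
side [[-0.952, 0.239, -0.19, 0.731], [0.305, 0.733, -0.608, 0.233], [-0.006, -0.637, -0.771, 0.85], [0.0, 0.0, 0.0, 1.0]]
```

View pics/top0.png

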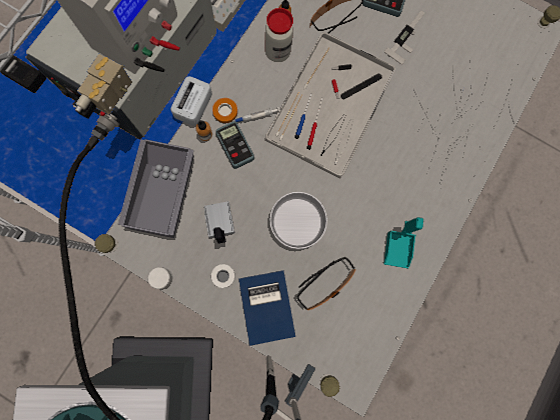

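View pics/side0.png

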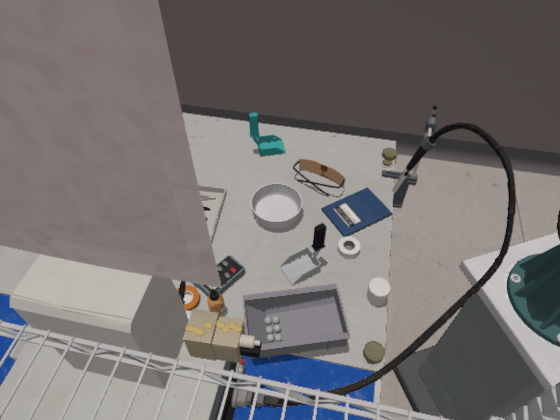

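The top view shows the grey tray at (158,190) with six balls at (166,172). The steel scoop is at (218,222), with its handle at (219,238) and nose facing away. The pan is at (298,220), the jar at (159,278) and the tape roll at (222,275). The side view agrees. Next I measure these.

```bash
python3 - <<'E'
from h import *
W=np.load("top0.npy"); im=cv2.imread("pics/top0.png")
def box(name,m):
    n,l,st,c=cv2.connectedComponentsWithStats(m.astype(np.uint8)); k=1+st[1:,4].argmax(); P=W[l==k]
    r=cv2.minAreaRect(P[:,:2].astype(np.float32)*1000); print(name,len(P),"rect mm",r,"z",np.nanpercentile(P[:,2],[5,50,95]).round(3))
    return P
def roi(u0,v0,u1,v1):
    m=np.zeros(im.shape[:2],bool); m[v0:v1,u0:u1]=1; return m
z=W[...,2]; hsv=cv2.cvtColor(im,cv2.COLOR_BGR2HSV)
t=roi(110,130,200,245)
box("tray rim",t&(abs(z-.060)<.006))
p=box("pan rim",roi(255,180,340,260)&(abs(z-.04)<.006))
for nm,r in (("scoop low",(195,195,240,235)),):
    box(nm,roi(*r)&(z>.001)&(z<.035)&(hsv[...,1]<60))
box("handle",roi(200,215,245,255)&(hsv[...,2]<60)&(z>.06))
box("handle top",roi(200,215,245,255)&(z>.122))
# balls
g=roi(145,155,185,185)&(hsv[...,2]>140); n,l,s,c=cv2.connectedComponentsWithStats(g.astype(np.uint8)); 
P=W[g]; print("balls bright",c[1:].round(1).tolist(),s[1:,4]); print(np.nanmin(P,0),np.nanmax(P,0))
for nm,r in(("jar",(140,260,180,300)),("roll",(205,258,240,295)),("meter",(210,120,260,170)),("bottle",(195,118,215,140)),("gear",(60,0,230,140))):
    P=W[roi(*r)&(z>.012)]; print(nm,np.nanpercentile(P,[2,98],axis=0).round(3).tolist())
E
```

```text
tray rim 1244 rect mm ((583.0858154296875, -120.59494018554688), (122.53279113769531, 200.80711364746094), 79.70423126220703) z [0.056 0.059 0.062]
pan rim 286 rect mm ((520.06982421875, -435.2303771972656), (128.2144012451172, 127.66845703125), 39.495140075683594) z [0.035 0.038 0.041]
scoop low 515 rect mm ((524.4967651367188, -256.2679748535156), (83.68856048583984, 68.60368347167969), 10.862442970275879) z [0.001 0.003 0.025]
handle 126 rect mm ((474.9945983886719, -267.8683776855469), (23.71489715576172, 14.665674209594727), 2.749197483062744) z [0.063 0.127 0.13 ]
handle top 90 rect mm ((475.643310546875, -265.70123291015625), (23.678138732910156, 15.797593116760254), 11.80468463897705) z [0.125 0.128 0.13 ]
balls bright [[158.1, 166.9], [165.7, 168.0], [174.5, 170.0], [155.5, 173.0], [164.0, 174.5], [172.3, 176.0]] [8 7 8 6 6 7]
[ 0.61271044 -0.15425848  0.01536623] [ 0.63921804 -0.10705198  0.02294197]
jar [[0.365, -0.158, 0.017], [0.406, -0.115, 0.047]]
roll [[0.369, -0.295, 0.013], [0.416, -0.246, 0.02]]
meter [[0.651, -0.324, 0.014], [0.75, -0.243, 0.024]]
bottle [[0.71, -0.229, 0.014], [0.753, -0.193, 0.084]]
gear [[0.696, -0.245, 0.019], [1.007, 0.052, 0.38]]
```

```bash
python3 - <<'E'
import cv2
im=cv2.imread("pics/top0.png")[130:300,110:340]
cv2.imwrite("pics/topc.png",cv2.resize(im,None,fx=3.4,fy=3.4,interpolation=cv2.INTER_CUBIC))
E
```

```text
(no output)
```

View pics/topc.png

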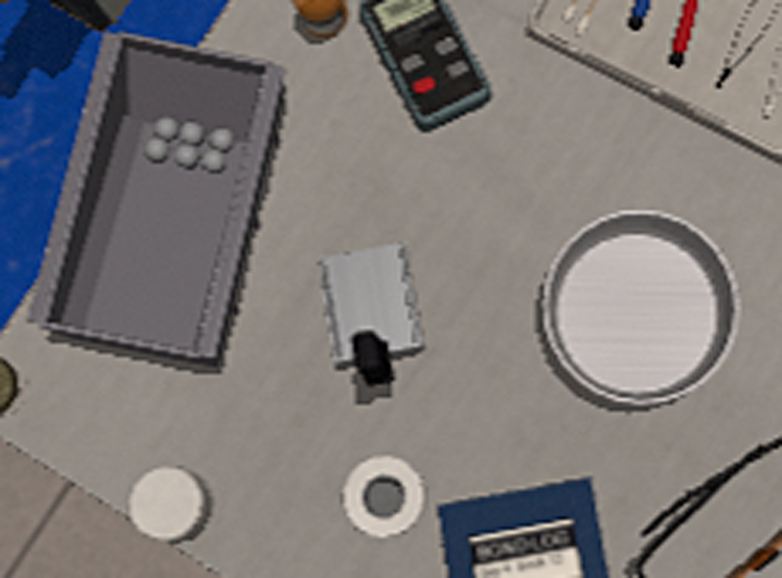

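The close-up puts the balls in two rows of three at crop (145-235, 115-175). The scoop's nose points away and slightly left, and the tray leans right at its far end. Before crossing, I check the cable's height and work out the shifts.

```bash
cat >> h.py <<'E'
def togo(xyz,yaw_y,s=None):
    "shift (cm, tool axes) and turn (rad) to bring TCP to xyz with tool y at yaw_y deg"
    s=s or robot.state(); q=s["tcp_rot"]; M=R.from_quat([q[1],q[2],q[3],q[0]]).as_matrix()
    d=M.T@(np.array(xyz)-s["tool_pos"])*100
    cur=np.degrees(np.arctan2(M[1,1],M[0,1])); t=-np.radians((yaw_y-cur+90)%180-90)
    print("tcp",s["tool_pos"].round(4),"yaw_y",cur.round(2),"shift cm",d.round(2),"turn",round(t,3))
E
python3 - <<'E'
from h import *
W=np.load("top0.npy"); im=cv2.imread("pics/top0.png")
for v in range(140,420,30):
    row=im[v,40:115].max(1); u=40+row.argmin(); print(v,u,row.min(),W[v,u].round(3))
togo([.4756,-.266,.22],100.9)
E
```

```text
140 97 9 [0.679 0.01  0.072]
170 75 10 [0.605 0.042 0.092]
200 66 13 [0.537 0.047 0.107]
230 64 16 [0.474 0.039 0.118]
260 68 2 [0.415 0.021 0.127]
290 72 0 [0.358 0.002 0.139]
320 76 7 [ 0.304 -0.019  0.158]
350 81 0 [ 0.254 -0.04   0.176]
380 83 5 [ 0.207 -0.055  0.193]
410 109 0 [ 0.165 -0.11   0.213]
tcp [0.2633 0.5385 0.2219] yaw_y 63.94 shift cm [-54.41 -62.94   0.29] turn -0.645
```

>>> step_arm:
  targets:
    - [[-1,-3,-4,-5,0],[-1,-7,-8,-6,0],[-1,-11,-13,-6,-0.1],[-1,-15,-17.5,-6,-0.2],[-1,-19,-22,-6,-0.3],[-1,-23,-27,-6,-0.4],[-1,-27,-31.5,-6,-0.5],[-1,-31,-36,-6,-0.645]]

```text
time_s: 1.1
tool_pos: [0.3829, 0.0821, 0.2826]
tcp_rot: [0.0, -0.091, 0.996, -0.0]
wrist_force: [0.3, -0.1, -0.4]
grip_width: 0.996
grasp_force: 0.0
```

```bash
python3 -c "
from h import *
togo([.4756,-.266,.22],100.9)"
```

```text
tcp [0.3829 0.0821 0.2826] yaw_y 100.44 shift cm [ -2.81 -35.92   6.27] turn -0.008
```

>>> step_arm:
  targets:
    - [[-1,-0.5,-6,0,-0.01],[-1,-1,-12,0,-0.01],[-1,-1.5,-18,1,-0.01],[-1,-2,-24,2,-0.01],[-1,-2.4,-30,4,-0.01],[-1,-2.8,-35.9,5.5,-0.01],[-1,-2.8,-35.9,6.3,-0.01],[-1,-2.8,-35.9,6.3,-0.01]]

```text
time_s: 2.1
tool_pos: [0.4731, -0.2632, 0.2185]
tcp_rot: [-0.001, -0.094, 0.996, 0.001]
wrist_force: [-0.1, 0.2, 0.3]
grip_width: 1.0
grasp_force: 0.0
```

```bash
python3 - <<'E'
from h import *
d=snap("wrist"); cv2.imwrite("pics/w1.png",d["frame"]); W=cloud(d); z=W[...,2]
hsv=cv2.cvtColor(d["frame"],cv2.COLOR_BGR2HSV)
m=(z>.122)&(z<.136)&(abs(W[...,0]-.476)<.04)&(abs(W[...,1]+.266)<.04)
print(m.sum(), cv2.minAreaRect(W[m][:,:2].astype(np.float32)*1000) if m.sum()>5 else '')
m=(z>.0005)&(z<.032)&(abs(W[...,0]-.52)<.06)&(abs(W[...,1]+.258)<.05)
print(m.sum(), cv2.minAreaRect(W[m][:,:2].astype(np.float32)*1000) if m.sum()>5 else '')
togo([.4756,-.266,.081],100.9)
E
```

```text
736 ((474.36346435546875, -267.0771179199219), (23.630149841308594, 15.514044761657715), 10.74630069732666)
6211 ((519.9839477539062, -258.0452575683594), (99.94558715820312, 119.92984771728516), 89.95043182373047)
tcp [ 0.4734 -0.2627  0.2192] yaw_y 100.82 shift cm [-0.17 -0.39 13.82] turn -0.001
```

View pics/w1.png

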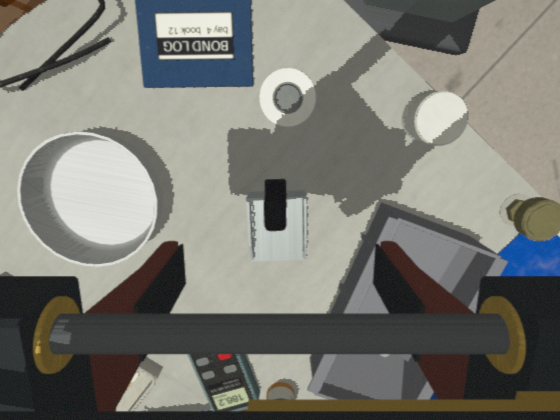

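The wrist view shows the black handle at (275,205), centred between the fingers' lines. I lower straight onto it.

>>> step_arm:
  targets:
    - [[-1,-0.2,-0.4,4,0],[-1,-0.2,-0.4,9,0],[-1,-0.2,-0.4,12.5,0],[-1,-0.2,-0.4,13.8,0],[0.5,-0.2,-0.4,13.8,0],[1,-0.2,-0.4,13.8,0],[1,-0.2,-0.4,13.8,0],[1,-0.2,-0.4,13.8,0]]
  grip_force: 25

```text
time_s: 3.15
tool_pos: [0.4774, -0.2682, 0.0826]
tcp_rot: [0.001, -0.094, 0.996, -0.001]
wrist_force: [0.2, 0.3, 0.4]
grip_width: 0.583
grasp_force: 0.0
```

```bash
python3 - <<'E'
from h import *
c=np.array([.5831,-.1206]); a=np.radians(-10.3); ux=np.array([np.cos(a),np.sin(a)])
print(robot.state()["wrist_force"],robot.state()["grip_width"],robot.state()["grasp_force"])
for gx in(-.04,-.06): # grip position along tray x
    p=c+gx*ux; togo([*p,.2],79.7)
E
```

```text
[0.16801197 0.28424099 0.38484924] 0.5833741834410535 0.0
tcp [ 0.4774 -0.2682  0.0826] yaw_y 100.8 shift cm [ -9.43  13.94 -11.75] turn 0.368
tcp [ 0.4774 -0.2682  0.0826] yaw_y 100.8 shift cm [ -7.56  14.66 -11.75] turn 0.368
```

>>> step_arm:
  targets:
    - [[1,0,0,0,0],[1,0,0,0,0],[1,0,0,0,0],[1,0,0,0,0],[1,0,0,0,0]]

```text
time_s: 3.78
tool_pos: [0.4768, -0.2676, 0.0815]
tcp_rot: [-0.0, -0.094, 0.996, 0.0]
wrist_force: [-0.8, -0.1, -1.5]
grip_width: 0.177
grasp_force: 25.0
```

>>> step_arm:
  targets:
    - [[1,0,0,-5,0],[1,0,0,-10,0],[1,-2,4.5,-11.5,0.12],[1,-4,9.5,-11.5,0.25],[1,-6,13.5,-11.5,0.368],[1,-6.6,15,-11.5,0.368],[1,-6.6,15,-11.5,0.368]]

```text
time_s: 4.65
tool_pos: [0.5135, -0.1076, 0.1965]
tcp_rot: [-0.0, 0.088, 0.996, -0.0]
wrist_force: [-0.0, -0.3, -1.4]
grip_width: 0.181
grasp_force: 25.0
```

```bash
cat >> h.py <<'E'
C=np.array([.5831,-.1206]); A=np.radians(-10.3); RT=np.array([[np.cos(A),-np.sin(A)],[np.sin(A),np.cos(A)]])
def tray(p): return np.c_[(np.asarray(p)[...,:2]-C)@RT, np.asarray(p)[...,2]]
def tw(x,y,z): return [*(C+RT@np.array([x,y])),z]
E
python3 - <<'E'
from h import *
print(tray(robot.state()["tool_pos"][None]))
togo(tw(-.07,0,.1),79.7)
d=snap("top"); cv2.imwrite("pics/t2.png",d["frame"]); d=snap("side"); cv2.imwrite("pics/s2.png",d["frame"])
# balls from first top picture, ray at height ~ ball centre (highlight toward the top)
cv2.imwrite("pics/s2c.png",cv2.resize(d["frame"][200:380,180:400],None,fx=3.3,fy=3.3,interpolation=cv2.INTER_CUBIC))
E
```

```text
[[-0.07076977  0.00039096  0.19649165]]
tcp [ 0.5135 -0.1076  0.1965] yaw_y 79.93 shift cm [-0.08 -0.03  9.65] turn 0.004
```

View pics/s2c.png

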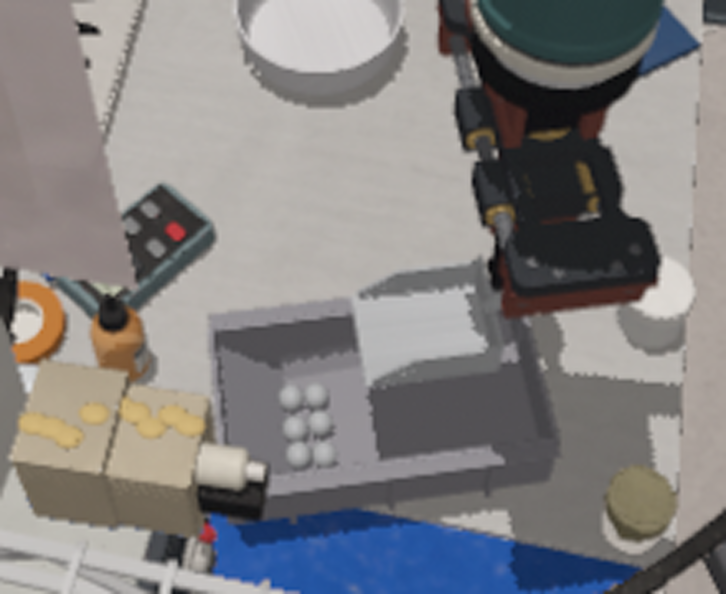

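The side view shows the scoop level over the near end of the tray, aimed at the six balls at crop (290-325, 395-455). I lower it, release so it settles on the sloped floor, then regrip.

>>> step_arm:
  targets:
    - [[1,0,0,4,0],[1,0,0,8,0],[1,0,0,9.4,0],[1,0,0,9.7,0],[0.5,0,0,9.9,0],[0.5,0,0,9.9,0],[0.5,0,0,9.9,0],[0.5,0,0,9.9,0]]

```text
time_s: 5.75
tool_pos: [0.5141, -0.1081, 0.0982]
tcp_rot: [0.001, 0.089, 0.996, -0.0]
wrist_force: [-0.8, 0.1, -0.1]
grip_width: 0.249
grasp_force: 0.0
```

>>> step_arm:
  targets:
    - [[1,0,0,0,0],[1,0,0,0,0],[1,0,0,0,0]]
  grip_force: 20

```text
time_s: 6.12
tool_pos: [0.5138, -0.1081, 0.0978]
tcp_rot: [0.0, 0.09, 0.996, -0.0]
wrist_force: [0.1, -0.7, 2.8]
grip_width: 0.181
grasp_force: 20.0
```

```bash
cat >> h.py <<'E'
def inner(n="top"):
    "bright things in tray: balls/scoop; save crop"
    d=snap(n); W=cloud(d); return d,W
E
python3 - <<'E'
from h import *
print(robot.state()["wrist_force"],robot.state()["grasp_force"],tray(robot.state()["tool_pos"][None]))
d=snap("side"); W=cloud(d); cv2.imwrite("pics/s3.png",d["frame"])
T=tray(W.reshape(-1,3)).reshape(W.shape)
# profile of scoop floor/nose along tray centre
for x in np.arange(-.05,.095,.01):
    m=(abs(T[...,0]-x)<.004)&(abs(T[...,1])<.02)&(T[...,2]<.06); print(round(x,3),m.sum(),np.nanpercentile(T[...,2][m],[5,50,95]).round(4) if m.sum() else '')
E
```

```text
[ 0.0704792  -0.73462091  2.76028105] 19.999127089977264 [[-7.04613895e-02 -5.43232136e-05  9.78402755e-02]]
-0.05 65 [0.0148 0.0173 0.0194]
-0.04 63 [0.0142 0.0159 0.0188]
-0.03 62 [0.013  0.0153 0.0177]
-0.02 63 [0.0117 0.0142 0.0169]
-0.01 64 [0.011  0.0131 0.0155]
0.0 70 [0.0095 0.0122 0.0146]
0.01 71 [0.0085 0.0111 0.0135]
0.02 71 [0.0054 0.0076 0.0102]
0.03 68 [0.0048 0.0137 0.0212]
0.04 76 [0.0036 0.0159 0.0213]
0.05 69 [0.0045 0.0179 0.021 ]
0.06 69 [0.0062 0.0112 0.0168]
0.07 70 [0.0154 0.0194 0.0229]
0.08 72 [0.0247 0.0292 0.034 ]
0.09 74 [0.0352 0.0393 0.0433]
```

The depth profile shows the scoop flat on the 6° floor with its nose at tray x≈15 mm. I slide it forward 41 mm down the slope.

>>> step_arm:
  targets:
    - [[1,-0.7,0,0.07,0],[1,-1.4,0,0.15,0],[1,-2.1,0,0.22,0],[1,-2.8,0,0.3,0],[1,-3.4,0,0.36,0],[1,-3.9,0,0.41,0],[1,-4.1,0,0.43,0],[1,-4.1,0,0.43,0]]
  grip_force: 30

```text
time_s: 7.18
tool_pos: [0.5538, -0.1153, 0.0936]
tcp_rot: [-0.0, 0.089, 0.996, -0.0]
wrist_force: [-3.2, 0.7, 7.0]
grip_width: 0.182
grasp_force: 30.0
```

```bash
python3 - <<'E'
from h import *
print(robot.state()["wrist_force"],tray(robot.state()["tool_pos"][None]))
d=snap("side"); W=cloud(d); T=tray(W.reshape(-1,3)).reshape(W.shape)
for x in np.arange(-.02,.095,.008):
    m=(abs(T[...,0]-x)<.004)&(abs(T[...,1])<.024)&(T[...,2]<.06); print(round(x,3),m.sum(),np.nanpercentile(T[...,2][m],[5,50,95]).round(4) if m.sum() else '')
e=snap("top")
a=cv2.resize(d["frame"][280:370,230:360],(520,360),interpolation=cv2.INTER_CUBIC);b=cv2.resize(e["frame"][130:250,110:205],(280,360),interpolation=cv2.INTER_CUBIC)
cv2.imwrite("pics/s4.png",np.hstack([a,b]))
E
```

```text
[-3.17624062  0.65208468  7.04195632] [[-2.97966637e-02  1.84789164e-05  9.35842141e-02]]
-0.02 16 [0.0118 0.0131 0.0445]
-0.012 75 [0.011  0.0131 0.036 ]
-0.004 73 [0.0099 0.0123 0.0149]
0.004 67 [0.009  0.0114 0.0136]
0.012 72 [0.0085 0.011  0.0143]
0.02 67 [0.0084 0.0101 0.0121]
0.028 74 [0.0071 0.0091 0.0113]
0.036 73 [0.0066 0.0094 0.022 ]
0.044 82 [0.0072 0.0214 0.0248]
0.052 91 [0.0053 0.0182 0.0258]
0.06 91 [0.0078 0.0234 0.0285]
0.068 85 [0.0131 0.0186 0.0243]
0.076 85 [0.021  0.0248 0.0301]
0.084 81 [0.03   0.0338 0.0372]
0.092 83 [0.0375 0.0414 0.0581]
```

View pics/s4.png

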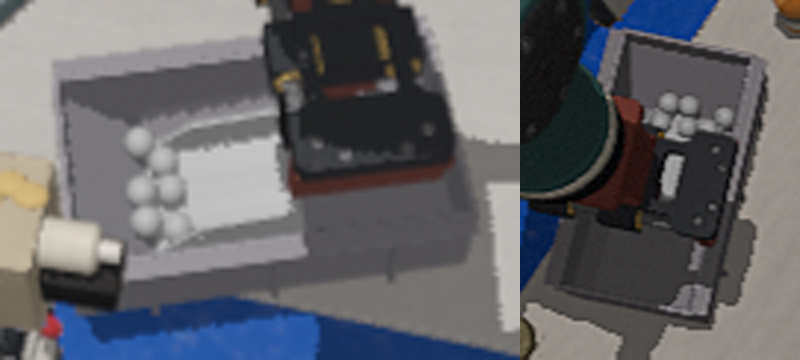

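All three rear balls are on the nose of the scoop. The front row leans on the ramp ahead of it, with one ball by the side wall at (137,140). I drive the nose a little up the ramp under the front row and come back down.

>>> step_arm:
  targets:
    - [[1,-0.4,0,-0.25,0],[1,-0.8,0,-0.65,0],[1,-1.2,0,-1.05,0],[1,-1.3,0,-1.15,0],[1,-1.3,0,-1.15,0],[1,-0.8,0,-0.65,0],[1,-0.3,0,-0.15,0],[1,-0.1,0,0,0]]
  grip_force: 45

```text
time_s: 8.28
tool_pos: [0.5556, -0.1155, 0.0951]
tcp_rot: [0.001, 0.09, 0.996, -0.0]
wrist_force: [-7.1, 2.6, 16.7]
grip_width: 0.182
grasp_force: 45.0
```

```bash
python3 - <<'E'
from h import *
print(robot.state()["wrist_force"],tray(robot.state()["tool_pos"][None]))
d=snap("side"); W=cloud(d); T=tray(W.reshape(-1,3)).reshape(W.shape)
for x in np.arange(-.012,.095,.008):
    m=(abs(T[...,0]-x)<.004)&(abs(T[...,1])<.024)&(T[...,2]<.06); print(round(x,3),m.sum(),np.nanpercentile(T[...,2][m],[5,50,95]).round(4) if m.sum() else '')
e=snap("top")
a=cv2.resize(d["frame"][280:370,230:360],(520,360),interpolation=cv2.INTER_CUBIC);b=cv2.resize(e["frame"][130:250,110:205],(280,360),interpolation=cv2.INTER_CUBIC)
cv2.imwrite("pics/s5.png",np.hstack([a,b]))
E
```

```text
[-7.08866132  2.63234506 16.65253694] [[-0.0279404   0.00011301  0.09506643]]
-0.012 61 [0.0124 0.0427 0.0506]
-0.004 80 [0.0155 0.0181 0.0409]
0.004 70 [0.0143 0.0171 0.0197]
0.012 72 [0.0153 0.0171 0.0194]
0.02 71 [0.0149 0.0167 0.0191]
0.028 71 [0.0135 0.0167 0.0192]
0.036 68 [0.0142 0.0164 0.0229]
0.044 75 [0.0154 0.0272 0.0331]
0.052 77 [0.0147 0.0253 0.0322]
0.06 91 [0.0157 0.0287 0.0319]
0.068 92 [0.0161 0.0252 0.0308]
0.076 88 [0.0208 0.0249 0.0297]
0.084 80 [0.029  0.0331 0.0377]
0.092 82 [0.0375 0.041  0.0437]
```

View pics/s5.png

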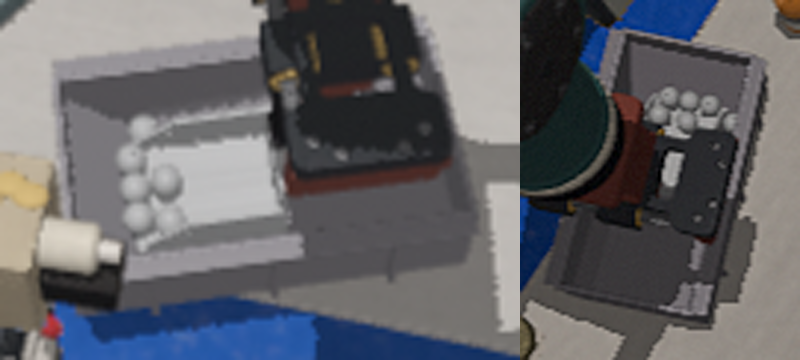

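The scoop floor is now nearly level (about 2° nose-down), because the nose rests on the ramp. Five balls are on or at the nose, and one is outside at (145,127). I carry on pivoting nose-up by pulling back and pressing gently.

>>> step_arm:
  targets:
    - [[1,0.2,0,0.25,0],[1,0.4,0,0.45,0],[1,0.7,0,0.55,0],[1,1.0,0,0.6,0]]
  grip_force: 20

```text
time_s: 8.88
tool_pos: [0.5491, -0.1144, 0.0887]
tcp_rot: [0.004, 0.09, 0.996, -0.0]
wrist_force: [3.4, 0.9, 4.0]
grip_width: 0.179
grasp_force: 20.0
```

```bash
cat >> h.py <<'E'
def prof(x0=-.03,save=None):
    print(robot.state()["wrist_force"].round(1),tray(robot.state()["tool_pos"][None]).round(4))
    d=snap("side"); W=cloud(d); T=tray(W.reshape(-1,3)).reshape(W.shape)
    if save: cv2.imwrite(save,cv2.resize(d["frame"][270:370,230:370],None,fx=4,fy=4,interpolation=cv2.INTER_CUBIC))
    for x in np.arange(x0,.095,.008):
        m=(abs(T[...,0]-x)<.004)&(abs(T[...,1])<.02)&(T[...,2]<.09); print(round(x,3),m.sum(),np.nanpercentile(T[...,2][m],[5,50,95]).round(4) if m.sum() else '')
E
python3 -c "
from h import *
prof(-.012)"
```

```text
[3.4 0.9 4. ] [[-0.0346  0.      0.0887]]
-0.012 112 [0.0131 0.0403 0.0852]
-0.004 65 [0.0112 0.0136 0.0161]
0.004 65 [0.0114 0.0139 0.0161]
0.012 63 [0.0115 0.0142 0.0164]
0.02 65 [0.0123 0.0144 0.0167]
0.028 65 [0.0128 0.0149 0.0177]
0.036 62 [0.0132 0.0152 0.0268]
0.044 58 [0.0143 0.0275 0.0329]
0.052 67 [0.0142 0.019  0.0308]
0.06 74 [0.0234 0.0301 0.0339]
0.068 76 [0.0164 0.0235 0.0315]
0.076 72 [0.0206 0.0249 0.0293]
0.084 73 [0.0291 0.0333 0.0378]
0.092 77 [0.0372 0.0406 0.0589]
```

Pitch is now about +2.5°, so this works. I continue.

>>> step_arm:
  targets:
    - [[1,0.4,0,0.1,0],[1,0.8,0,0.2,0],[1,1.2,0,0.35,0],[1,1.6,0,0.5,0],[1,2.0,0,0.65,0],[1,2.0,0,0.65,0]]

```text
time_s: 9.68
tool_pos: [0.5265, -0.1104, 0.0813]
tcp_rot: [0.001, 0.09, 0.996, -0.0]
wrist_force: [0.8, 1.2, 5.7]
grip_width: 0.182
grasp_force: 20.0
```

```bash
python3 -c "
from h import *
prof(-.012,'pics/s6.png')"
```

```text
[0.8 1.2 5.7] [[-0.0575 -0.0001  0.0813]]
-0.012 83 [0.0135 0.0281 0.0392]
-0.004 70 [0.0145 0.0288 0.0322]
0.004 64 [0.0157 0.0287 0.0341]
0.012 63 [0.0182 0.0322 0.0354]
0.02 69 [0.0185 0.0214 0.0324]
0.028 61 [0.0204 0.0227 0.0247]
0.036 70 [0.0212 0.0238 0.0266]
0.044 71 [0.0232 0.026  0.0285]
0.052 69 [0.0259 0.0279 0.0297]
0.06 80 [0.0109 0.0286 0.0312]
0.068 69 [0.0132 0.0174 0.0206]
0.076 72 [0.0215 0.0256 0.0296]
0.084 72 [0.0292 0.0335 0.0374]
0.092 77 [0.037  0.0411 0.0591]
```

View pics/s6.png

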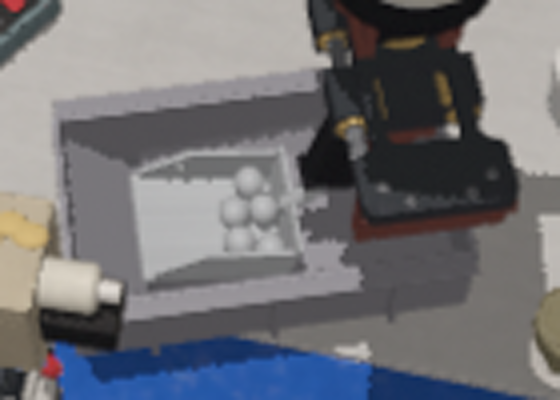

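The scoop is pitched about 11° nose-up, with five balls resting against its back wall at (225-275, 180-245). I tighten the grip and lift.

>>> step_arm:
  targets:
    - [[1,0,0,0,0],[1,0,0,-0.5,0],[1,0,0,-2,0],[1,0,0,-4.5,0],[1,0,0,-7,0],[1,0,0,-9.5,0],[1,0,0,-11.5,0],[1,0,0,-12.5,0]]
  grip_force: 50

```text
time_s: 10.72
tool_pos: [0.5256, -0.1103, 0.2074]
tcp_rot: [0.001, 0.09, 0.996, -0.0]
wrist_force: [-0.2, -0.5, -2.8]
grip_width: 0.178
grasp_force: 50.0
```

```bash
python3 - <<'E'
from h import *
print(robot.state()["wrist_force"])
togo([.4856,-.429,.2],79.7)
d=snap("side"); W=cloud(d); T=tray(W.reshape(-1,3)).reshape(W.shape)
for x in np.arange(-.04,.06,.01):
    m=(abs(T[...,0]-x)<.004)&(abs(T[...,1])<.022)&(T[...,2]<.22)&(T[...,2]>.08); print(round(x,3),m.sum(),np.nanpercentile(T[...,2][m],[5,50,95]).round(4) if m.sum() else '')
m=(T[...,2]<.06)&(abs(T[...,1])<.045)&(T[...,0]>.03)&(T[...,0]<.065)&(T[...,2]>.016); print("left in tray px",m.sum())
E
```

```text
[-0.22265369 -0.53053737 -2.81857179]
tcp [ 0.5256 -0.1103  0.2074] yaw_y 79.72 shift cm [ -1.75 -32.07   0.76] turn 0.0
-0.04 44 [0.1915 0.2033 0.2185]
-0.03 82 [0.1739 0.2053 0.2178]
-0.02 88 [0.1613 0.1668 0.1961]
-0.01 87 [0.1396 0.1509 0.1587]
0.0 92 [0.1425 0.1541 0.1587]
0.01 80 [0.1433 0.158  0.1605]
0.02 78 [0.1448 0.1471 0.1562]
0.03 80 [0.1465 0.1489 0.1516]
0.04 87 [0.1492 0.151  0.1527]
0.05 90 [0.1514 0.1534 0.1554]
left in tray px 33
```

The lift holds at about +11° with the balls aboard. I move across to the pan.

>>> step_arm:
  targets:
    - [[1,0,-1,0,0],[1,0,-3,0,0],[1,-0.2,-6.5,0,0],[1,-0.4,-11,0,0],[1,-0.6,-15.5,0,0],[1,-0.9,-20,0,0],[1,-1.2,-24.5,0,0],[1,-1.5,-28,0,0]]

```text
time_s: 11.78
tool_pos: [0.4885, -0.3914, 0.2047]
tcp_rot: [-0.001, 0.09, 0.996, 0.0]
wrist_force: [0.7, 0.5, -2.4]
grip_width: 0.18
grasp_force: 50.0
```

>>> step_arm:
  targets:
    - [[1,-0.1,-1.8,0.5,0],[1,-0.2,-3.2,1.5,0],[1,-0.2,-3.9,3,0],[1,-0.2,-4.1,5,0],[1,-0.2,-4.1,6.8,0],[1,-0.2,-4.1,7.6,0],[1,-0.2,-4.1,7.6,0]]

```text
time_s: 12.65
tool_pos: [0.4847, -0.4282, 0.1291]
tcp_rot: [-0.001, 0.089, 0.996, 0.001]
wrist_force: [0.5, 1.2, -1.7]
grip_width: 0.185
grasp_force: 50.0
```

```bash
python3 - <<'E'
from h import *
print(robot.state()["wrist_force"])
togo([.4856,-.429,.131],79.7)
d=snap("side"); cv2.imwrite("pics/s7.png",cv2.resize(d["frame"][120:330,180:400],None,fx=2.6,fy=2.6,interpolation=cv2.INTER_CUBIC))
E
```

```text
[ 0.47804273  1.17612767 -1.6973258 ]
tcp [ 0.4847 -0.4282  0.1291] yaw_y 79.75 shift cm [-0.1  -0.06 -0.19] turn 0.001
```

View pics/s7.png

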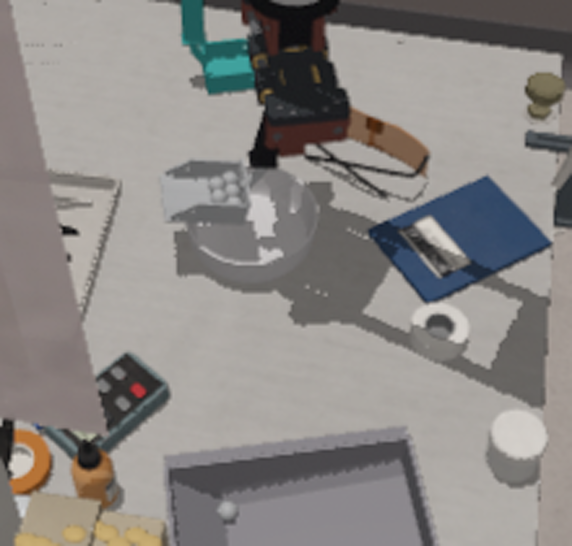

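Five balls sit at the back of the scoop, over the pan, and one ball remains in the tray at (228,508). I loosen the grip in stages so that gravity pitches the nose down.

```bash
cat >> h.py <<'E'
P=np.array([.520,-.4352])
def pitch():
    s=robot.state(); print(s["time_s"],s["wrist_force"].round(1),s["grasp_force"],s["tool_pos"].round(4))
    W=cloud(snap("side")).reshape(-1,3); L=np.c_[(W[:,:2]-P)@RT,W[:,2]]
    for x in np.arange(-.02,.075,.01):
        m=(abs(L[:,0]-x)<.004)&(abs(L[:,1])<.012)&(L[:,2]<.12); print(round(x,3),np.nanpercentile(L[m,2],[10,50,90]).round(4) if m.sum() else '',end=' ')
    print()
E
python3 -c "
from h import *
pitch()"
```

```text
12.7 [ 1.   0.4 -1.8] 49.997252225875854 [ 0.4852 -0.4288  0.1299]
-0.02 [0.0024 0.0044 0.1173] -0.01 [0.0019 0.0065 0.1154] 0.0 [0.0026 0.0884 0.1181] 0.01 [0.0014 0.0676 0.0852] 0.02 [0.0015 0.0052 0.0781] 0.03 [0.0026 0.0764 0.082 ] 0.04 [0.0022 0.0659 0.0784] 0.05 [0.0026 0.0695 0.0712] 0.06 [-0.0014  0.0701  0.0734] 0.07 [-0.0021  0.0727  0.076 ]
```

>>> step_arm:
  targets:
    - [[1,0,0,0,0],[1,0,0,0,0]]
  grip_force: 8

```text
time_s: 13.0
tool_pos: [0.4852, -0.4293, 0.1305]
tcp_rot: [0.0, 0.09, 0.996, -0.0]
wrist_force: [0.2, 0.8, -2.0]
grip_width: 0.188
grasp_force: 8.0
```

```bash
python3 -c "
from h import *
pitch()"
```

```text
13.0 [ 0.2  0.8 -2. ] 7.999963313341141 [ 0.4852 -0.4293  0.1305]
-0.02 [0.0017 0.0053 0.1154] -0.01 [0.0031 0.0065 0.1169] 0.0 [0.0019 0.0897 0.1188] 0.01 [0.0022 0.0701 0.0843] 0.02 [0.002  0.0059 0.079 ] 0.03 [0.0029 0.0771 0.082 ] 0.04 [0.0019 0.0659 0.0762] 0.05 [0.0033 0.0692 0.0721] 0.06 [-0.0018  0.0395  0.0747] 0.07 [-0.0017  0.0368  0.0765]
```

>>> step_arm:
  targets:
    - [[1,0,0,0,0],[1,0,0,0,0]]
  grip_force: 5

```text
time_s: 13.3
tool_pos: [0.4849, -0.4291, 0.13]
tcp_rot: [-0.0, 0.09, 0.996, -0.0]
wrist_force: [-0.3, 0.3, -3.3]
grip_width: 0.181
grasp_force: 5.0
```

```bash
python3 -c "
from h import *
pitch()"
```

```text
13.3 [-0.3  0.3 -3.3] 4.999923259019852 [ 0.4849 -0.4291  0.13  ]
-0.02 [0.0035 0.0731 0.115 ] -0.01 [0.0021 0.0574 0.0633] 0.0 [0.0016 0.0583 0.0629] 0.01 [0.0028 0.0449 0.0471] 0.02 [0.0015 0.0424 0.047 ] 0.03 [0.0026 0.0433 0.0457] 0.04 [0.0036 0.0417 0.0439] 0.05 [0.0027 0.0043 0.0422] 0.06 [-0.0021  0.0168  0.0397] 0.07 [-0.002  -0.0002  0.0018]
```

>>> step_arm:
  targets:
    - [[1,0,0,0,0]]

```text
time_s: 13.48
tool_pos: [0.4848, -0.429, 0.1298]
tcp_rot: [-0.0, 0.09, 0.996, 0.0]
wrist_force: [-0.2, 0.3, -2.6]
grip_width: 0.186
grasp_force: 5.0
```

```bash
python3 -c "
from h import *
pitch()"
```

```text
13.475 [-0.2  0.3 -2.6] 4.9999357759952545 [ 0.4848 -0.429   0.1298]
-0.02 [0.0034 0.0607 0.1123] -0.01 [0.0035 0.0553 0.0602] 0.0 [0.0021 0.0423 0.056 ] 0.01 [0.003  0.0385 0.0421] 0.02 [0.0026 0.0376 0.0398] 0.03 [0.0028 0.0361 0.038 ] 0.04 [0.0018 0.0036 0.0351] 0.05 [0.0019 0.0034 0.0054] 0.06 [-0.0023  0.0152  0.0393] 0.07 [-0.0016  0.0002  0.0024]
```

>>> step_arm:
  targets:
    - [[1,0,0,0,0],[1,0,0,0,0],[1,0,0,0,0]]

```text
time_s: 13.9
tool_pos: [0.4851, -0.4291, 0.13]
tcp_rot: [0.0, 0.09, 0.996, -0.0]
wrist_force: [-0.3, -0.3, -1.9]
grip_width: 0.177
grasp_force: 5.0
```

```bash
python3 - <<'E'
from h import *
pitch()
d=snap("side"); cv2.imwrite("pics/s8.png",cv2.resize(d["frame"][160:250,220:330],None,fx=5,fy=5,interpolation=cv2.INTER_CUBIC))
E
```

```text
13.9 [-0.3 -0.3 -1.9] 5.000066980719566 [ 0.4851 -0.4291  0.13  ]
-0.02 [0.0027 0.0468 0.112 ] -0.01 [0.0028 0.0437 0.0466] 0.0 [0.0027 0.0413 0.0438] 0.01 [0.0011 0.0391 0.0426] 0.02 [0.0025 0.0386 0.0412] 0.03 [0.0044 0.0365 0.0388] 0.04 [0.0141 0.0196 0.0362] 0.05 [0.0195 0.0227 0.0247] 0.06 [-0.0008  0.0191  0.04  ] 0.07 [-0.0023 -0.001   0.0005]
```

View pics/s8.png

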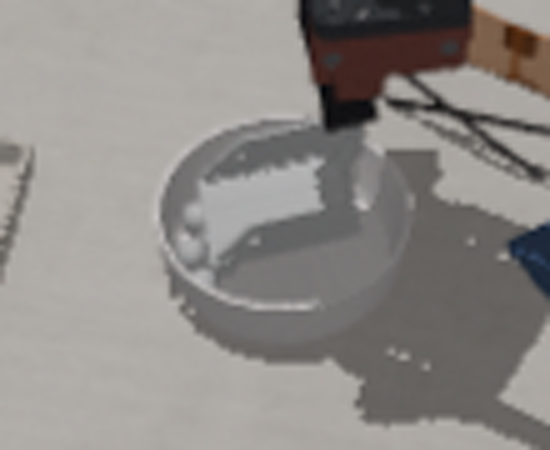

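The balls have rolled out into the pan at the far side, around (190,235). I grip again, lift clear and count.

>>> step_arm:
  targets:
    - [[1,0,0,0,0],[1,0,0,-1,0],[1,0,0,-4,0],[1,0,0,-8,0],[1,0,0,-10,0],[1,0,3,-10,0],[1,0,8,-10,0],[1,0,13,-10,0]]
  grip_force: 40

```text
time_s: 15.0
tool_pos: [0.5084, -0.3002, 0.2308]
tcp_rot: [0.001, 0.09, 0.996, -0.0]
wrist_force: [1.6, 0.3, -2.3]
grip_width: 0.178
grasp_force: 40.0
```

```bash
python3 - <<'E'
from h import *
togo([.476,-.266,.13],79.7)
e=snap("top"); d=snap("side")
W=cloud(e); 
a=cv2.resize(d["frame"][160:370,220:370],(430,600),interpolation=cv2.INTER_CUBIC);b=cv2.resize(e["frame"][180:270,250:345],(360,340),interpolation=cv2.INTER_CUBIC)
o=np.zeros((600,790,3),np.uint8); o[:,:430]=a; o[:340,430:]=b; cv2.imwrite("pics/s9.png",o)
E
```

```text
tcp [ 0.5084 -0.3002  0.2308] yaw_y 79.66 shift cm [ 3.81  2.79 10.07] turn -0.001
```

View pics/s9.png

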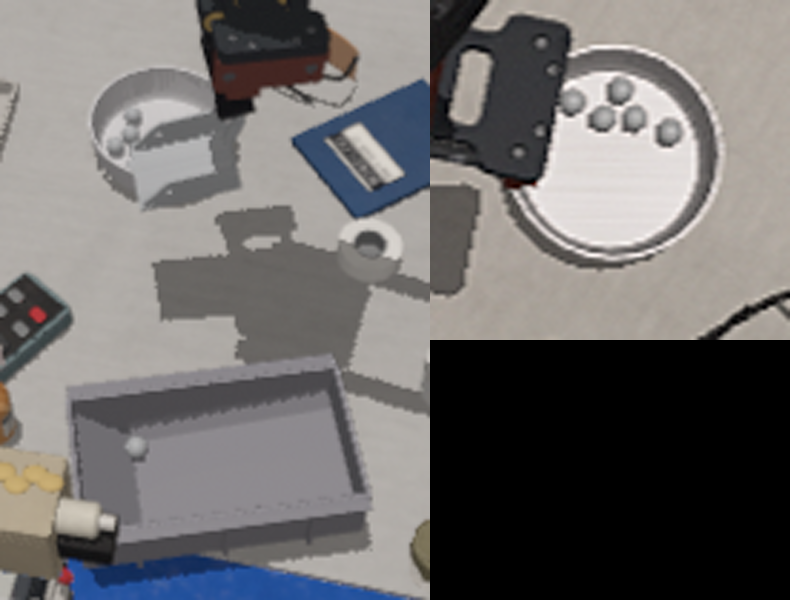

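Five balls are in the pan, the sixth is in the tray and the scoop is empty. I set it down near where it stood.

>>> step_arm:
  targets:
    - [[1,2,1.4,3,0],[1,3.8,2.8,7,0],[1,3.8,2.8,10,0],[1,3.8,2.8,11.5,0],[1,3.8,2.8,12.3,0]]
  grip_force: 12

```text
time_s: 15.72
tool_pos: [0.4763, -0.2676, 0.1069]
tcp_rot: [0.0, 0.09, 0.996, -0.0]
wrist_force: [-0.7, -0.8, -1.0]
grip_width: 0.181
grasp_force: 12.0
```

>>> step_arm:
  targets:
    - [[1,0,0,0.6,0],[1,0.3,0,1.2,0],[1,0.6,0,1.8,0],[1,0.8,0,2.3,0],[1,0.8,0,2.6,0],[1,0.8,0,2.6,0]]
  grip_force: 7

```text
time_s: 16.48
tool_pos: [0.4681, -0.2655, 0.0809]
tcp_rot: [0.0, 0.09, 0.996, -0.0]
wrist_force: [0.0, 0.9, -1.4]
grip_width: 0.178
grasp_force: 7.0
```

```bash
python3 - <<'E'
from h import *
s=robot.state();print(s["wrist_force"].round(1),s["tool_pos"])
W=cloud(snap("side")).reshape(-1,3); g=s["tool_pos"][:2]; L=np.c_[(W[:,:2]-g)@RT,W[:,2]]
for x in np.arange(.01,.11,.008):
    m=(abs(L[:,0]-x)<.004)&(abs(L[:,1])<.015)&(L[:,2]<.06); print(round(x,3),np.nanpercentile(L[m,2],[10,50,90]).round(4) if m.sum() else '')
E
```

```text
[ 0.   0.9 -1.4] [ 0.46808573 -0.26547885  0.08087563]
0.01 [0.0004 0.0348 0.0423]
0.018 [0.0035 0.0074 0.0317]
0.026 [0.0023 0.0044 0.0057]
0.034 [0.0023 0.0039 0.0059]
0.042 [0.0015 0.0035 0.0059]
0.05 [0.0013 0.0033 0.0048]
0.058 [0.0012 0.0029 0.0045]
0.066 [0.0005 0.0031 0.0049]
0.074 [0.0007 0.002  0.0034]
0.082 [0.0004 0.0023 0.0046]
0.09 [-0.003   0.      0.0023]
0.098 [-0.0023 -0.001   0.0015]
0.106 [-0.0031 -0.001   0.0007]
```

It is practically flat. I release and retreat upward.

>>> step_arm:
  targets:
    - [[0.8,0,0,0,0],[0.2,0,0,0,0],[0.1,0,0,0,0],[0.1,0,0,0,0],[0.1,0,0,0,0],[0.1,0,0,0,0]]

```text
time_s: 17.27
tool_pos: [0.4679, -0.2654, 0.0809]
tcp_rot: [0.0, 0.09, 0.996, -0.0]
wrist_force: [0.5, 1.2, 0.0]
grip_width: 0.45
grasp_force: 0.0
```

>>> step_arm:
  targets:
    - [[0.1,0,0,-2,0],[0.1,0,0,-6,0],[0.1,0,0,-11,0],[0.1,0,0,-15,0],[0.1,0,0,-15,0],[0.1,0,0,-15,0]]

```text
time_s: 18.02
tool_pos: [0.4674, -0.265, 0.2302]
tcp_rot: [-0.0, 0.09, 0.996, 0.0]
wrist_force: [0.5, -0.9, -0.1]
grip_width: 0.452
grasp_force: 0.0
```

```bash
python3 - <<'E'
from h import *
s=robot.state();print(s["wrist_force"].round(1),s["tool_pos"],s["grip_width"])
W=cloud(snap("side")).reshape(-1,3); g=np.array([.468,-.2655]); L=np.c_[(W[:,:2]-g)@RT,W[:,2]]
for x in np.arange(.02,.1,.008):
    m=(abs(L[:,0]-x)<.004)&(abs(L[:,1])<.015)&(L[:,2]<.06); print(round(x,3),np.nanpercentile(L[m,2],[10,50,90]).round(4) if m.sum() else '')
m=(abs(L[:,0])<.03)&(abs(L[:,1])<.03)&(L[:,2]<.14)&(L[:,2]>.05); print("handle",m.sum(),np.nanmax(L[m],0))
E
```

```text
[ 0.5 -0.9 -0.1] [ 0.4673605  -0.26500125  0.23015611] 0.4519502312780291
0.02 [0.0003 0.003  0.0288]
0.028 [0.0007 0.0025 0.0041]
0.036 [0.0003 0.0023 0.004 ]
0.044 [-0.0006  0.002   0.0036]
0.052 [0.0001 0.0018 0.0036]
0.06 [0.0001 0.0025 0.0039]
0.068 [0.0002 0.0023 0.0036]
0.076 [0.0003 0.0018 0.0036]
0.084 [0.0002 0.0025 0.0036]
0.092 [-0.0019 -0.0002  0.0016]
handle 299 [0.01775542 0.011434   0.13195527]
```

The scoop stands flat and upright, and the arm is clear.

```bash
python3 -c "
from h import *
print(robot.hand_in())"
```

```text
the job is handed in; nothing more can be done
None
```

I handed the job in at about 18 s: five balls are in the pan, the sixth is in the tray, and the empty scoop stands upright on the bench near where it started; the hand-in gave no verdict.

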